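# Zero and lock the positioner dial

## Task

Zero the dial of the weld positioner's control box: turn the outer collar until its raised zero rib lines up with the nose of the inner knob, leaving the inner knob as it is set. Then lock it: take the long bolt from the rusty steel block and with the bolt's head press the locking plug in the socket on top of the box down as far as it goes, and stand the bolt back upright on the block. Leave the short bolt, the V-block and the tape measure alone.

Things in the scene. Friction and masses are not known exactly. Their poses are not given: they have to be found in the camera images.
- console: grey control box fixed to the table, base flange 200 x 160 mm, housing 170 (x) x 130 mm (y). Origin: centre of its underside; x runs from its low front (towards the robot, turned to its right) to its high rear, z up. From a 29 mm high front lip a flat dial face rises rearward at 30 degrees from horizontal; behind it (x +21 to +85 mm) is a level deck 90 mm high
- dial_centre (a point): point on the dial face where the common axis of collar and knob passes, at (-32, 0, 58) mm in the console's frame; its axes are the console's. The dial axis is the face's outward normal, (-0.5, 0, 0.866) in console axes: 30 degrees from vertical. A plate 84 mm across, 2 mm thick lies round it
- collar (a joint): angle of the outer collar, rad, counter-clockwise positive looking at the dial face from outside; at 0 its rib points up the slope. Knurled aluminium cylinder, 56 mm across, from 5 to 26 mm above the face; light friction (0.06 N m), stays where left; stops at +-1.7. It starts 0.4 to 1.5 rad counter-clockwise of the knob, so is turned clockwise
- collar_zero (a point): the outer end of the raised dark zero rib (11 x 5 mm, 3 mm high) on the collar's upper face, 27.5 mm from the dial axis and 27 mm above the face; its x axis points out along the rib, its z axis along the dial normal
- knob (a joint): angle of the inner knob, rad, same sense and zero as the collar (equal values: rib and nose in line). Turns very easily (0.012 N m). Black bar grip on a 29 mm disc, above the collar on the same axis, from 26 to 45 mm above the face; bar 11 mm wide, reaching 15 mm from the axis, one end tapering to a 5 mm wide nose
- knob_pointer (a point): tip of the knob's nose, 15 mm from the axis and 42 mm above the face; its x axis points out along the nose, z along the dial normal
- socket_rim (a point): centre of the upper rim of the round steel socket on the rear deck, at (54, 0, 106) mm in the console's frame; the socket is a ring 48 mm outside and 32 mm inside, standing upright, 16 mm high
- plug (a joint): how far the locking plug has been pressed down, m: 0 (top 2 mm below the rim) to 0.008 (home on its stop, top 10 mm below the rim). A push fit: it needs about 7 N all the way and stays where left
- plug_top (a point): centre of the upper face of the locking plug, a dark steel disc 29 mm across, upright in the socket; moves down with it
- billet: rusty flat-topped steel block fixed on the table, 60 mm (x) by 146 mm (y) by 28 mm high; origin: centre of its underside. The two bolts stand on its top
- long_bolt: the longer dark hex bolt, 68 mm tall, standing on its head on the block. Origin: centre of the head's lower face (the bolt's lower end), z up along the shank. Head 19 mm across flats (22 mm across corners), 8 mm high; the round shank above it is 12 mm thick; 0.10 to 0.17 kg
- short_bolt: the shorter dark hex bolt, 48 mm tall, also standing on its head on the block, 90 mm from the long one; origin as on the long bolt; to be left alone
- v_block: steel V-block 55 x 45 x 36 mm on the table, left of the control box; origin: centre of the underside; to be left alone. Obstacle farther left: the forearm of a parked welding robot, 120 mm thick, slants from (0.78, 0.73, 0.88) m down to (0.25, 0.57, 0.50) and goes on as wrist and torch to the table near (-0.2, 0.57, 0); an arm that starts beyond it must go up and over it, fingertips above 0.6 m
- tape_measure: yellow tape measure, 71 x 91 x 34 mm, lying on the table; origin: centre of the underside; to be left alone
Mind the look-alikes: they are no part of the job. Leave any blue or orange look-alike of the long_bolt alone.

How it is judged:
By the outcome, as a careful person would: the job done as asked, in the order asked, and still so for the second after the job is handed in, with the robot touching nothing.
It also fails if it takes over 61 s, if anything falls off the work surface, if the arm or the gripper's body presses on something with over 40 N, if the wrist force passes 120 N, or if a joint passes its speed limit or range.

## Robot

A 7-joint arm with a two-finger parallel gripper is mounted at the origin on the work surface; the furniture and walls round the work are solid. World frame = base frame: x ahead of the robot, y to its left, z up, the work surface at z = 0. Lengths are in m, angles in rad, forces in N, time in s.
With the tool pointing down it reaches from about 0.4 to 0.9 m from the base axis. Payload 5.5 kg.
Tool frame: the origin (TCP) lies midway between the tips of the shut fingers; the grasp point (between the pads) lies 19 mm behind it (manip.grip_depth is the distance from the TCP to the grasp point, in m); z points along the fingers, x is the direction in which the jaws open and shut, and the axes are right-handed (so a half turn about z gives the same grasp; the last joint's range is limited). The gripper opens to 92 mm and grips with 3 to 60 N. Pads are 19 mm wide; open, the fingers measure 130 mm over their backs; the gripper's body (75 mm by 190 mm) begins 47 mm behind the grasp point.
Start: joints at [1.537, 0.501, -0.427, 1.55, 0.221, 1.138, -0.21], TCP at [0.19, -0.622, 0.227] pointing down, gripper open.
Joint ranges: [-2.88, 2.88], [-0.31, 2.03], [-1.54, 1.56], [0.2, 2.42], [-1.41, 4.55], [0.19, 2.02], [-2.57, 2.57]. Speed limits (rad/s): [2.57, 2.57, 3.14, 3.14, 3.14, 3.14, 3.14].

## Interface

Orientations are given as a unit quaternion [x, y, z, w].
In Python, from bench import manip, effector, viewer gives the robot as it stands. Calls block until the motion is done:
- manip.move_pose(position, orientation): joint-space move of the TCP to a pose.
- manip.servo_line(position, ori=None, vel=0.15): straight line of the TCP; ori=None keeps the orientation; vel is the mean speed in m/s.
- manip.movej(angles): joint-space move.
- effector.open_jaws() and effector.close(f_grip=None): open the fingers fully, or close them until they stop; f_grip is the grip in N (None keeps the last).
- manip.sleep(seconds).
- manip.solve_ik(position, orientation): joint angles nearest the present ones, or None.
- viewer.get_image(name): name is "side" or "top" or "wrist"; returns the picture (384x512x3 uint8, red, green, blue); there is no depth.
- viewer.get_calibration(name): a dict with "vfov" (degrees; the focal length in pixels is half the picture's height over the tangent of half this angle, whatever the lens; pixels are square), "cx", "cy" (the principal point, pixels), "dist_coeffs" ([k1, k2, p1, p2, k3] as OpenCV has them; the pictures are not rectified), "eye" and "attitude" of the camera in the world. Camera axes: x right, y down, z forward; pixel columns grow to the right and rows downward; lengths in m; the calibration is good to about 2 mm. A picture is of the moment at which its call begins: read the wrist's pose just before it. get_calibration takes no time and is no camera call; for the wrist camera it gives the pose at the moment of the call.
A pose or a line that the arm cannot do raises manip.PlanningError and nothing moves.
- manip.hand_in(): hands the job in, once; it reports no verdict.
Readings, each from a call of its own:
- manip.current_clock(): time.
- manip.current_q(): joint angles.
- manip.current_joint_velocities(): joint speeds.
- manip.current_tau(): joint torques, N m.
- manip.current_tool_pos(): TCP position.
- manip.current_tcp_rot(): TCP orientation.
- manip.current_force(): force on the tool from outside, world axes, zero at the start.
- manip.current_wrist_torque(): the same for the moment, N m.
- manip.current_finger_gap(): finger opening in m.
Only numpy, scipy, OpenCV 4.12 (cv2) and the standard library are available. Lean on these libraries where they do the work, as an engineer would, in place of code of your own. Each camera call takes 0.05 s, during which the arm holds its last target. There are 200 camera calls.

## Working session

There is one attempt and no reset: what is moved stays moved. The work goes in short steps, each a Python script; the robot and the scene stay as the last script left them, time stands still between calls to the robot, and variables do not carry over. Pictures are saved under pics/ and viewed, about 8 in all and at most 12, crops included, and the job is handed in when it is done.

```bash
ls; mkdir -p pics
python3 - <<'E'
from bench import manip, effector, viewer
import cv2,numpy as np
ims=[]
for n in ["side","top","wrist"]:
    c=viewer.get_calibration(n); print(n,c)
    im=viewer.get_image(n); cv2.imwrite(f"pics/{n}0.png",im[:,:,::-1]); 
print(manip.current_clock(),manip.current_tool_pos(),manip.current_tcp_rot())
a=cv2.imread("pics/side0.png");b=cv2.imread("pics/top0.png")
E
```

```text
pics
side {'vfov': 55.289783865685266, 'cx': 250.7983527207076, 'cy': 192.45782015755816, 'dist_coeffs': array([-0.01442798,  0.        ,  0.        ,  0.        ,  0.        ]), 'eye': array([ 0.37686993, -0.76101538,  0.46411061]), 'attitude': array([ 0.83104331, -0.1320715 ,  0.06919069, -0.53585146])}
top {'vfov': 47.932805226319005, 'cx': 263.4263581595711, 'cy': 196.06390049626506, 'dist_coeffs': array([-0.08721105,  0.        ,  0.        ,  0.        ,  0.        ]), 'eye': array([0.37273652, 0.04592984, 1.30278842]), 'attitude': array([ 0.70742862, -0.70183577,  0.05851376, -0.05956047])}
wrist {'vfov': 63.77845629737655, 'cx': 256.17199173140267, 'cy': 192.43454882298212, 'dist_coeffs': array([-0.03356614,  0.        ,  0.        ,  0.        ,  0.        ]), 'eye': array([ 0.26224828, -0.59940105,  0.38426647]), 'attitude': array([ 0.79613002, -0.5888687 , -0.08333175,  0.11165329])}
0.15 [ 0.18991217 -0.62108862  0.22592744] [ 8.03908434e-01 -5.94752624e-01 -5.76090295e-04 -4.62810062e-04]
```

View pics/side0.png

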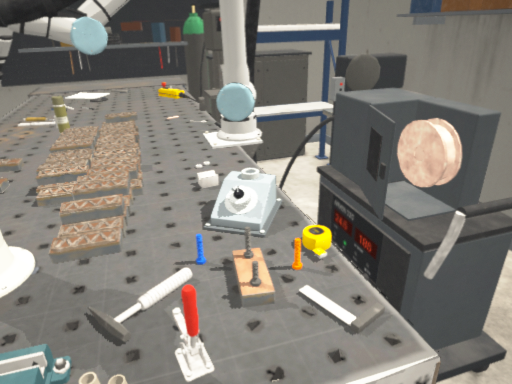

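View pics/top0.png

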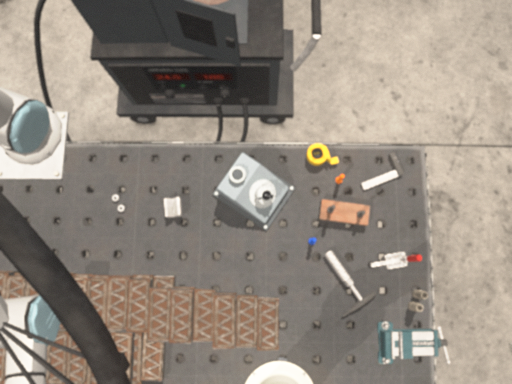

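```bash
cat > h.py <<'E'
import numpy as np, cv2
from scipy.spatial.transform import Rotation as R
def K(c):
    f=192/np.tan(np.radians(c['vfov']/2)); return np.array([[f,0,c['cx']],[0,f,c['cy']],[0,0,1.]])
def ray(c,uv):
    p=cv2.undistortPoints(np.array(uv,float).reshape(-1,1,2),K(c),c['dist_coeffs'])[:,0]
    d=R.from_quat(c['attitude']).apply(np.c_[p,np.ones(len(p))])
    return np.array(c['eye']),d/np.linalg.norm(d,axis=1)[:,None]
def onz(c,uv,z):
    e,d=ray(c,uv); return e+d*((z-e[2])/d[:,2])[:,None]
def tri(c1,u1,c2,u2):
    e1,d1=ray(c1,[u1]);e2,d2=ray(c2,[u2]);d1=d1[0];d2=d2[0]
    s=np.linalg.lstsq(np.c_[d1,-d2],e2-e1,rcond=None)[0]
    a=e1+s[0]*d1;b=e2+s[1]*d2
    return (a+b)/2,np.linalg.norm(a-b)
def proj(c,P):
    Rm=R.from_quat(c['attitude']).inv()
    return cv2.projectPoints(np.array(P,float).reshape(-1,3),Rm.as_rotvec(),-Rm.apply(c['eye']),K(c),np.array(c['dist_coeffs']))[0][:,0]
E
python3 - <<'E'
from h import *
from bench import viewer,manip
t=viewer.get_calibration("top");s=viewer.get_calibration("side")
print(R.from_quat(t['attitude']).as_matrix())
print(onz(t,[(255,190),(345,213),(280,375),(322,155),(172,207),(428,250)],0.0).round(3))
P=[(0,0,0),(0.19,-.62,.227)]; print(proj(t,P),proj(s,P))
print(tri(t,(332,211),s,(248,232)),tri(t,(359,212),s,(255,266)))
a=cv2.imread("pics/side0.png");b=cv2.imread("pics/top0.png")
A=cv2.resize(a[160:310,190:340],None,fx=3.5,fy=3.5,interpolation=3);B=cv2.resize(b[140:240,205:385],None,fx=4.2,fy=4.2,interpolation=3)
cv2.imwrite("pics/cs.png",A);cv2.imwrite("pics/ct.png",B)
E
```

```text
[[ 8.00539295e-03 -9.86027198e-01  1.66391941e-01]
 [-9.99967624e-01 -7.75821413e-03  2.13546182e-03]
 [-8.14719127e-04 -1.66403649e-01 -9.86057383e-01]]
[[ 0.611  0.075  0.   ]
 [ 0.542 -0.2    0.   ]
 [ 0.067 -0.004  0.   ]
 [ 0.724 -0.133  0.   ]
 [ 0.556  0.328  0.   ]
 [ 0.43  -0.453  0.   ]]
[[278.66206207 398.4894759 ]
 [529.46725169 341.76167538]] [[ -22.15642555  278.06935607]
 [-182.58955622  572.8708803 ]]
(array([ 0.54259006, -0.14827762,  0.08544737]), np.float64(0.012150987508166247)) (array([ 0.53720788, -0.22969883,  0.06158514]), np.float64(0.0003166002668189151))
```

View pics/wrist0.png

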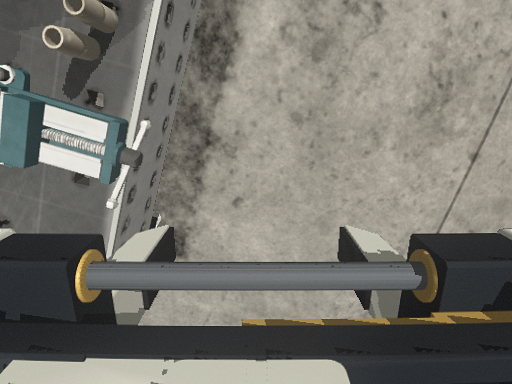

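View pics/ct.png

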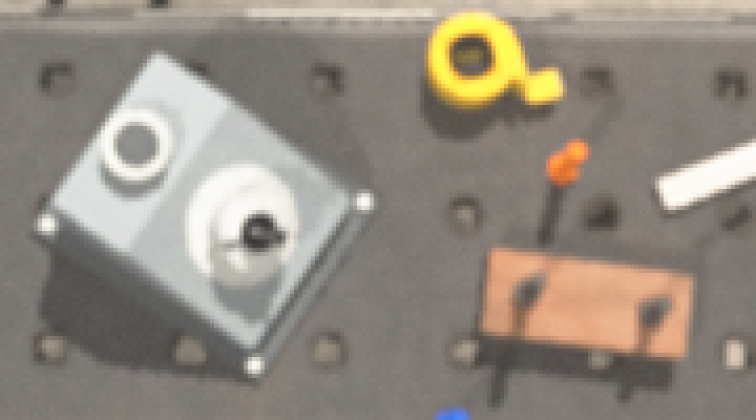

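Run:
```python
from h import *
from bench import viewer,manip
w=viewer.get_calibration("wrist")
p=np.array(manip.current_tool_pos());T=R.from_quat(manip.current_tcp_rot())
Rc=R.from_quat(w['attitude'])
print("cam in tool",T.inv().apply(w['eye']-p),(T.inv()*Rc).as_matrix().round(3))
q0=np.array(manip.current_q()); print(q0.round(3))
def down(a): return R.from_euler('z',a)*R.from_euler('x',np.pi)
print(T.as_matrix().round(2))
for pos in [(0.44,-0.1,0.34),(0.5,-0.15,0.34),(0.45,-.1,.3)]:
  for a in (-70,-90,-50):
    q=manip.solve_ik(pos,down(np.radians(a)).as_quat()); print(pos,a,None if q is None else np.round(q,2))
```

```text
cam in tool [ 0.00024388 -0.07553773 -0.15846785] [[ 1.    -0.     0.001]
 [-0.     0.961  0.276]
 [-0.001 -0.276  0.961]]
[ 1.537  0.502 -0.427  1.551  0.221  1.138 -0.21 ]
[[ 0.29 -0.96 -0.  ]
 [-0.96 -0.29  0.  ]
 [-0.   -0.   -1.  ]]
(0.44, -0.1, 0.34) -70 [ 1.18  0.06 -1.05  1.86  0.05  1.25 -1.1 ]
(0.44, -0.1, 0.34) -90 [ 1.14  0.06 -1.    1.86  0.05  1.25 -1.44]
(0.44, -0.1, 0.34) -50 [ 1.23  0.07 -1.1   1.86  0.06  1.25 -0.76]
(0.5, -0.15, 0.34) -70 [ 1.01  0.24 -0.91  1.71  0.19  1.29 -1.16]
(0.5, -0.15, 0.34) -90 [ 0.97  0.23 -0.85  1.71  0.18  1.28 -1.49]
(0.5, -0.15, 0.34) -50 [ 1.05  0.25 -0.95  1.71  0.21  1.29 -0.82]
(0.45, -0.1, 0.3) -70 [ 1.11  0.14 -1.02  1.9   0.13  1.17 -1.18]
(0.45, -0.1, 0.3) -90 [ 1.07  0.13 -0.97  1.9   0.12  1.17 -1.52]
(0.45, -0.1, 0.3) -50 [ 1.15  0.15 -1.06  1.9   0.14  1.17 -0.84]
```

```bash
cat >> h.py <<'E'
import pickle
def down(deg): return R.from_euler('z',np.radians(deg))*R.from_euler('x',np.pi)
def snap(viewer,tag):
    c=viewer.get_calibration("wrist"); im=viewer.get_image("wrist")
    cv2.imwrite(f"pics/{tag}.png",im[:,:,::-1]); pickle.dump(c,open(f"pics/{tag}.pkl","wb")); return c
E
python3 - <<'E'
from h import *
from bench import viewer,manip
manip.move_pose([.52,-.2,.36],down(-90).as_quat()); print(manip.current_clock())
snap(viewer,"B")
manip.move_pose([.55,-.07,.34],down(-90).as_quat()); print(manip.current_clock())
snap(viewer,"A")
E
python3 -c "
import cv2
a=cv2.imread('pics/A.png')[:290];b=cv2.imread('pics/B.png')[:290];
cv2.imwrite('pics/AB.png',cv2.vconcat([a,b]))"
```

```text
2.1417
2.7917
```

View pics/AB.png

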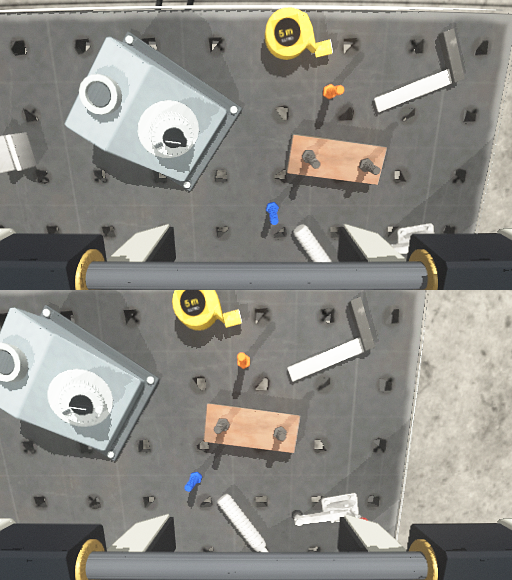

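Run:
```python
import cv2,numpy as np
a=cv2.imread('pics/A.png');b=cv2.imread('pics/B.png')
def c(i,x,y,w=100,h=72,s=4):
    o=cv2.resize(i[y:y+h,x:x+w],None,fx=s,fy=s,interpolation=cv2.INTER_CUBIC)
    for k in range(0,w,10): cv2.line(o,(k*s,0),(k*s,12 if (x+k)%50 else 30),(0,255,255),1)
    for k in range(0,h,10): cv2.line(o,(0,k*s),(12 if (y+k)%50 else 30,k*s),(0,255,255),1)
    return o
cv2.imwrite('pics/crop1.png',cv2.vconcat([cv2.hconcat([c(a,290,120),c(b,200,100)]),cv2.hconcat([c(a,120,90),c(b,30,70)])]))
```

```text
(no output)
```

View pics/crop1.png

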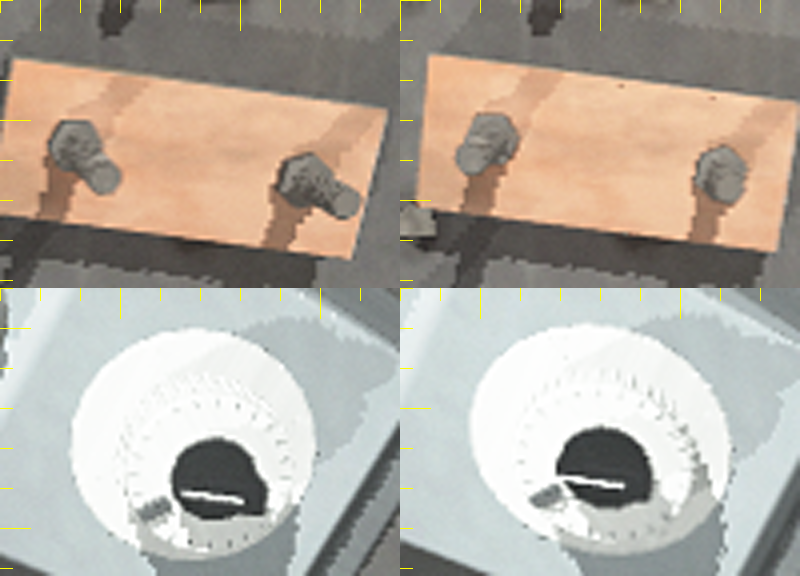

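Run:
```python
from h import *
A=pickle.load(open('pics/A.pkl','rb'));B=pickle.load(open('pics/B.pkl','rb'))
print("left top",tri(A,(316.5,164.5),B,(218.7,139.5)),"right top",tri(A,(376.2,170.5),B,(282.5,146.2)))
print("left head",tri(A,(308.7,156),B,(222.7,134)))
# billet corners
print("billet",[tri(A,p,B,q)[0].round(3) for p,q in [((293.5,135),(207,114)),((386.5,147.5),(299.5,125))]])
# white caps & socket
for n,c in (("A",A),("B",B)):
    im=cv2.imread(f'pics/{n}.png'); m=(im.min(2)>225).astype(np.uint8)
    k,l,s,ce=cv2.connectedComponentsWithStats(m)
    print(n,[(ce[i].round(1).tolist(),int(s[i,4])) for i in range(1,k) if 15<s[i,4]<3000 and s[i,1]<220])
```

```text
left top (array([ 0.54826376, -0.15043061,  0.09365088]), np.float64(0.0002905052177739545)) right top (array([ 0.53618556, -0.23942068,  0.0737031 ]), np.float64(0.0005041821175582377))
left head (array([ 0.55004736, -0.14975166,  0.03426691]), np.float64(0.0005288760847570283))
billet [array([ 0.581, -0.126,  0.03 ]), array([ 0.563, -0.269,  0.031])]
A [([249.1, 7.2], 1260), ([128.8, 39.1], 42), ([110.4, 84.2], 2517), ([412.3, 90.3], 1094), ([165.8, 123.2], 1987), ([233.4, 109.2], 35), ([84.3, 133.3], 27), ([13.0, 151.5], 172), ([3.8, 150.6], 184), ([187.1, 184.8], 23)]
B [([20.8, 66.0], 2146), ([45.8, 21.9], 40), ([324.6, 69.4], 1096), ([76.9, 101.5], 2026), ([150.0, 89.4], 36), ([408.0, 161.5], 20), ([110.5, 164.3], 24), ([354.0, 212.8], 89), ([241.8, 232.5], 784), ([333.6, 209.5], 147), ([355.7, 237.7], 1185)]
```

```bash
python3 - <<'E'
from h import *
from bench import manip
A=pickle.load(open('pics/A.pkl','rb'));B=pickle.load(open('pics/B.pkl','rb'))
C=[tri(A,p,B,q) for p,q in [((128.8,39.1),(45.8,21.9)),((233.4,109.2),(150,89.4)),((187.1,184.8),(110.5,164.3))]]
for c in C: print(c[0].round(4),round(c[1],4))
c0,c1,c2=[c[0] for c in C]
print(np.linalg.norm(c0-c1),np.linalg.norm(c1-c2))
ctr=(c0+c2)/2; x=(c0-c1)[:2]; y=(c1-c2)[:2]
yaw=np.arctan2(x[1],x[0]); yaw2=np.arctan2(y[1],y[0]); print(np.degrees([yaw,yaw2]),ctr)
E
python3 - <<'E'
import cv2
a=cv2.imread('pics/A.png')
E
```

```text
[0.7175 0.1149 0.0122] 0.0002
[ 0.618  -0.0353  0.0119] 0.0001
[0.4991 0.0423 0.0125] 0.0004
0.18025193531779646 0.14199721583715239
[ 56.46962243 -33.12435824] [0.60830485 0.07860207 0.01236466]
```

```bash
cat >> h.py <<'E'
YAW=np.radians(56.7); RC=R.from_euler('z',YAW); OC=np.array([.6083,.0786,0.])
def con(p): return OC+RC.apply(p)
DC=con([-.032,0,.058]); N=RC.apply([-.5,0,np.sqrt(.75)]); U=RC.apply([np.sqrt(.75),0,.5]); L=np.cross(N,U)
def grip(phi): # tool z=-N; tool x at angle phi (ccw about N) from upslope
    x=np.cos(phi)*U+np.sin(phi)*L; z=-N
    return R.from_matrix(np.c_[x,np.cross(z,x),z])
E
python3 - <<'E'
from h import *
from bench import manip
A=pickle.load(open('pics/A.pkl','rb'))
print(proj(A,[con([.054,0,.106]),DC,DC+.026*N]).round(1), DC)
for d in range(-180,180,30):
  o=[]
  for h in (.01,.15):
    q=manip.solve_ik(DC+h*N,grip(np.radians(d)).as_quat()); o.append(None if q is None else np.round(q,2).tolist())
  print(d,o)
E
```

```text
[[ 98.1  94.2]
 [169.6 129.8]
 [173.5 136.5]] [0.59073127 0.05185416 0.058     ]
-180 [[0.8, 0.68, -0.8, 2.05, -0.03, 0.36, -1.95], [1.02, 0.41, -0.87, 2.04, -0.29, 0.66, -1.71]]
-150 [[0.83, 0.71, -0.85, 2.05, 0.08, 0.36, -1.52], [1.08, 0.44, -0.94, 2.04, -0.22, 0.65, -1.25]]
-120 [[0.87, 0.74, -0.91, 2.05, 0.22, 0.37, -1.12], [1.12, 0.47, -1.0, 2.04, -0.16, 0.64, -0.78]]
-90 [[0.92, 0.77, -0.97, 2.04, 0.37, 0.38, -0.73], [1.13, 0.48, -1.02, 2.04, -0.14, 0.64, -0.28]]
-60 [[0.95, 0.81, -1.02, 2.04, 0.48, 0.4, -0.3], [1.21, 0.54, -1.14, 2.04, 0.02, 0.64, 0.11]]
-30 [[0.97, 0.84, -1.06, 2.04, 0.57, 0.42, 0.14], [1.21, 0.54, -1.15, 2.04, 0.02, 0.64, 0.63]]
0 [[1.04, 0.93, -1.17, 2.04, 0.81, 0.5, 0.48], [1.27, 0.62, -1.25, 2.03, 0.19, 0.65, 1.01]]
30 [[1.14, 1.21, -1.42, 2.04, 1.19, 0.77, 0.74], [1.28, 0.64, -1.27, 2.03, 0.22, 0.66, 1.5]]
60 [[1.1, 1.07, -1.31, 2.04, 1.04, 0.63, 1.35], [1.29, 0.66, -1.29, 2.03, 0.26, 0.66, 2.0]]
90 [[-0.22, 0.57, 0.46, 2.08, -1.27, 0.75, -2.51], [-0.61, 0.52, 1.14, 2.09, -1.16, 1.14, -2.56]]
120 [[0.5, 0.57, -0.42, 2.06, -0.66, 0.42, -2.44], [0.66, 0.31, -0.43, 2.05, -0.58, 0.72, -2.51]]
150 [[0.76, 0.66, -0.75, 2.05, -0.14, 0.36, -2.38], [0.96, 0.39, -0.79, 2.04, -0.36, 0.67, -2.18]]
```

Run:
```python
from h import *
from bench import manip,viewer
manip.move_pose(DC+.14*N,grip(np.radians(-90)).as_quat()); print(manip.current_clock(),manip.current_q())
c=snap(viewer,"D"); print(proj(c,[DC+.002*N,DC+.026*N,DC+.045*N,DC+.026*N+.028*U,DC+.026*N-.028*U]).round(1))
im=cv2.imread("pics/D.png"); 
p=proj(c,[DC+.03*N])[0].astype(int); x,y=max(p[0]-90,0),max(p[1]-80,0)
print(x,y); cv2.imwrite("pics/Dc.png",cv2.resize(im[y:y+150,x:x+190],None,fx=4,fy=4,interpolation=3))
```

```text
4.0917 [ 1.1197067   0.49903277 -1.02531842  2.0391622  -0.10396288  0.61888827
 -0.30551956]
[[253.8 182.5]
 [253.7 189. ]
 [253.6 194.8]
 [253.6 158.7]
 [253.8 217.6]]
163 110
```

View pics/Dc.png

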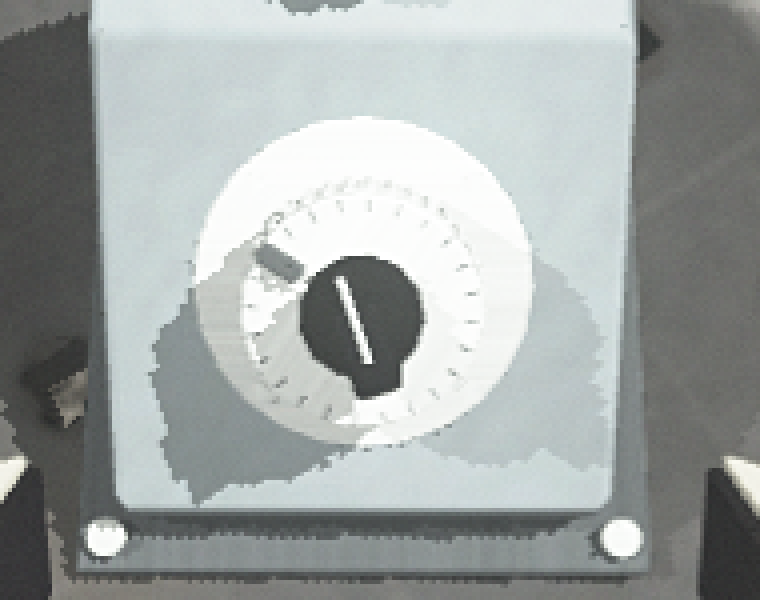

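```bash
cat >> h.py <<'E'
def face(c,uv,h): # ray cast onto plane h above dial face -> (u along slope, l) mm about DC
    e,d=ray(c,uv); P=e+d*(((DC+h*N-e)@N)/(d@N))[:,None]; return np.c_[(P-DC)@U,(P-DC)@L]*1e3
def circ(p):
    s=np.linalg.lstsq(np.c_[2*p,np.ones(len(p))],(p**2).sum(1),rcond=None)[0]; return s[:2],np.sqrt(s[2]+s[0]**2+s[1]**2)
def comps(m):
    k,l,s,ce=cv2.connectedComponentsWithStats(m.astype(np.uint8)); return [(int(s[i,4]),np.argwhere(l==i)[:,::-1].astype(float)) for i in range(1,k)]
def dial(tag,h_rib=.029,h_line=.0455):
    c=pickle.load(open(f'pics/{tag}.pkl','rb')); im=cv2.imread(f'pics/{tag}.png').astype(int)
    yy,xx=np.mgrid[:384,:512]; uv=np.c_[xx.ravel(),yy.ravel()]
    g=im.mean(2); f=face(c,uv,.03); r=np.hypot(*f.T).reshape(g.shape)
    # plate circle: edge where g crosses bright, upslope rays
    pts=[]
    for a in np.radians(np.arange(-60,61,4)):
        rr=np.arange(34,50,.2)/1e3
        px=proj(c,[DC+.002*N+q*(np.cos(a)*U+np.sin(a)*L) for q in rr]).astype(np.float32)
        v=cv2.remap(g.astype(np.float32),px[:,0],px[:,1],cv2.INTER_LINEAR).ravel()
        i=np.argmin(np.diff(cv2.GaussianBlur(v[:,None],(1,9),0).ravel())); pts.append(rr[i]*1e3*np.array([np.cos(a),np.sin(a)]))
    pc=circ(np.array(pts)); pr=np.array(pts); 
    fc=np.mean([p-42*p/np.linalg.norm(p) for p in pr],0)*2
    dark=max(comps((g<80)&(r<25)),key=lambda t:t[0])
    hull=np.zeros(g.shape,np.uint8); cv2.fillConvexPoly(hull,cv2.convexHull(dark[1].astype(np.int32)),1)
    d=face(c,dark[1],.0285); 
    ln=[t for t in comps((cv2.erode(hull,np.ones((3,3)))>0)&(g>105)) if t[0]>8]; ln=max(ln,key=lambda t:t[0])
    lf=face(c,ln[1],h_line); m=lf.mean(0); v=np.linalg.svd(lf-m)[2][0]
    rib=[t for t in comps((g>80)&(g<165)&(r>14)&(r<30)) if t[0]>15]
    return c,pc,fc,d,(m,v,len(lf)),[(n,face(c,p,h_rib)) for n,p in rib]
E
python3 - <<'E'
from h import *
c,pc,fc,d,(m,v,n),ribs=dial("D")
print("plate fit",pc,fc); dd=d[d[:,0]>0]; 
# disc upper contour -> centre
a=np.arctan2(d[:,1],d[:,0]); e=[d[(np.abs(a-t)<.1)][np.argmax(np.hypot(*d[np.abs(a-t)<.1].T))] for t in np.arange(-1.6,1.7,.2)]
print("disc",circ(np.array(e)))
print("line",m,v,n,np.degrees(np.arctan2(v[1],v[0])))
for k,p in ribs:
    q=p.mean(0); vv=np.linalg.svd(p-q)[2][0]; print("rib",k,q,np.degrees(np.arctan2(q[1],q[0])),np.degrees(np.arctan2(vv[1],vv[0])))
E
```

```text
plate fit (array([0.9079682 , 0.44692779]), np.float64(41.97378278609589)) [1.20398098 0.27973421]Traceback (most recent call last):
  File "<stdin>", line 5, in <module>
    return _wrapfunc(a, 'argmax', axis=axis, out=out, **kwds)
    return bound(*args, **kwds)
ValueError: attempt to get argmax of an empty sequence
```

```bash
cat >> h.py <<'E'
DC=DC+.0009*U+.0004*L
E
python3 - <<'E'
from h import *
c,pc,fc,d,(m,v,n),ribs=dial("D")
print("plate fit",pc); print("dark n",len(d),d.min(0),d.max(0))
print("line",m,v,n,np.degrees(np.arctan2(v[1],v[0])))
for k,p in ribs:
    q=p.mean(0); vv=np.linalg.svd(p-q)[2][0]; print("rib",k,q,np.hypot(*q),np.degrees(np.arctan2(q[1],q[0])),np.degrees(np.arctan2(vv[1],vv[0])))
E
```

```text
plate fit (array([-0.07136143,  0.04702508]), np.float64(42.026348534319446))
dark n 383 [-18.48009523 -12.52619826] [10.94191734 13.88591497]
line [3.69448237 1.69822303] [-0.94998853 -0.31228478] 72 -161.8030240257379
rib 69 [12.64507261 18.91681331] 22.753981786812027 56.238982897850114 57.8862606709204
```

Run:
```python
from h import *
from bench import manip,viewer,effector
o=grip(np.radians(-60)).as_quat()
manip.move_pose(DC+.06*N,o); manip.servo_line(DC+.011*N,vel=.1)
print(manip.current_force(),manip.current_tool_pos()-DC-.011*N)
effector.close(15); print("gap",manip.current_finger_gap(),manip.current_force())
q=np.array(manip.current_q()); q[6]-=np.radians(38); manip.movej(q); manip.sleep(.2)
Z=R.from_quat(manip.current_tcp_rot()); print("tcp err mm",(manip.current_tool_pos()-DC-.011*N)*1e3,manip.current_force(),manip.current_wrist_torque())
x=Z.as_matrix()[:,0]; print("phi",np.degrees(np.arctan2(x@L,x@U)))
effector.open_jaws(); manip.servo_line(DC+.06*N,vel=.15); manip.move_pose(DC+.1*N,grip(np.radians(-90)).as_quat()); manip.sleep(.1)
c=snap(viewer,"E"); print(manip.current_clock(),manip.current_finger_gap())
im=cv2.imread("pics/E.png"); p=proj(c,[DC+.03*N])[0].astype(int); print(p)
x,y=p-(70,60); cv2.imwrite("pics/Ec.png",cv2.resize(im[y:y+120,x:x+140],None,fx=5,fy=5,interpolation=3))
_,pc,fc,d,(m,v,n),ribs=dial("E"); print("plate",pc,"line",m,n,np.degrees(np.arctan2(v[1],v[0])))
for k,p in ribs:
    q=p.mean(0); vv=np.linalg.svd(p-q)[2][0]; print("rib",k,np.hypot(*q),np.degrees(np.arctan2(q[1],q[0])),np.degrees(np.arctan2(vv[1],vv[0])))
```

```text
[-0.40752343 -0.50572281  0.12271971] [ 0.00051705 -0.00059807  0.00075798]
gap 0.0554959185553207 [-5.07299231 -2.07709035  3.44632891]
tcp err mm [-1.40350099  0.13404656 -0.45847599] [-4.75391419 -1.17256738  3.71816914] [-0.35689461  0.79556021  0.38285105]
phi -97.93848941528232
8.425 0.09164896007714456
[256 204]
plate (array([-0.35664586,  0.1033298 ]), np.float64(42.24028925361478)) line [4.01512403 1.82182154] 94 -161.61041095394881
rib 85 22.359186804304674 19.011298184696468 -161.56002770385612
```

View pics/Ec.png

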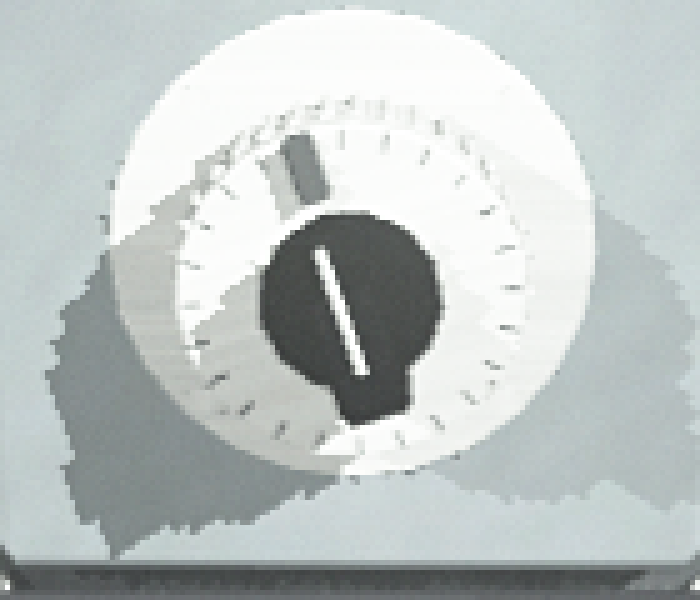

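Run:
```python
from h import *
from bench import manip,viewer,effector
B=np.array([.549,-.150,0]); S=con([.054,0,.106]); print(S)
best=None
for a in (-135,-120,45,30):
    print(a,[None if (q:=manip.solve_ik(p,down(a).as_quat())) is None else np.round(q,2).tolist() for p in (B+[0,0,.064],B+[0,0,.2],[S[0],S[1],.21],[S[0],S[1],.132])])
manip.servo_line(DC+.15*N,vel=.2)
a=-135
manip.move_pose(B+[0,0,.18],down(a).as_quat()); manip.sleep(.1); c=snap(viewer,"F"); print(manip.current_clock(),manip.current_tool_pos())
pr=proj(c,[B+[0,0,.096],B+[0,0,.032]]); print(pr)
x,y=(pr[0]-(60,60)).astype(int); im=cv2.imread("pics/F.png"); print(x,y)
cv2.imwrite("pics/Fc.png",cv2.resize(im[y:y+110,x:x+120],None,fx=5,fy=5,interpolation=3))
```

```text
[0.63794723 0.1237336  0.106     ]
-135 [[0.25, 0.54, -0.03, 1.88, 0.03, 0.72, -2.16], [0.57, 0.39, -0.44, 1.78, 0.19, 1.01, -2.3], [-0.71, 0.56, 0.68, 1.6, -0.38, 1.12, -2.29], [-0.56, 0.6, 0.46, 1.65, -0.31, 0.96, -2.35]]
-120 [[0.33, 0.54, -0.14, 1.88, 0.11, 0.73, -1.97], [0.65, 0.4, -0.54, 1.78, 0.24, 1.02, -2.08], [0.02, 0.51, -0.36, 1.57, 0.19, 1.1, -2.47], [-0.12, 0.57, -0.16, 1.64, 0.1, 0.94, -2.41]]
45 [[1.0, 0.86, -1.1, 1.86, 0.9, 1.03, 0.3], [1.12, 0.74, -1.31, 1.77, 0.75, 1.25, 0.39], [0.48, 0.76, -1.13, 1.55, 0.7, 1.28, 0.04], [0.43, 0.81, -1.01, 1.62, 0.74, 1.15, 0.02]]
30 [[0.96, 0.8, -1.02, 1.86, 0.83, 0.98, 0.09], [1.09, 0.68, -1.23, 1.77, 0.68, 1.2, 0.18], [0.43, 0.7, -1.02, 1.55, 0.62, 1.24, -0.17], [0.37, 0.75, -0.91, 1.62, 0.65, 1.1, -0.19]]
10.6 [ 0.54868775 -0.14993661  0.17959919]
[[256.95385007 198.68887399]
 [256.79402411 180.1075833 ]]
196 138
```

View pics/Fc.png

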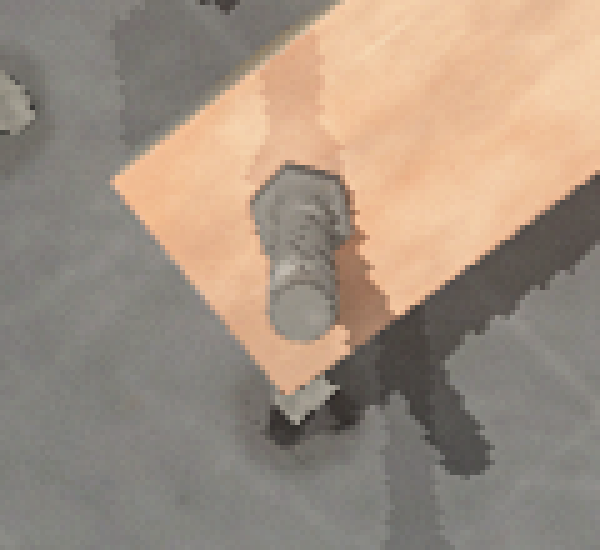

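Run:
```python
from h import *
from bench import manip,viewer,effector
B=np.array([.5488,-.150,0]); S=con([.054,0,0])
manip.move_pose(B+[0,0,.2],down(45).as_quat()); print(np.round(manip.current_q(),2))
manip.servo_line(B+[0,0,.064],vel=.12); print((manip.current_tool_pos()-B)*1e3)
effector.close(50); print("gap",manip.current_finger_gap(),manip.current_force())
manip.servo_line(B+[0,0,.21],vel=.15); manip.sleep(.2); print("gap",manip.current_finger_gap(),manip.current_force(),manip.current_clock())
manip.servo_line([S[0],S[1],.21],vel=.15); manip.sleep(.2)
manip.servo_line([S[0],S[1],.152],vel=.1); manip.sleep(.2)
f0=np.array(manip.current_force()); print((manip.current_tool_pos()-S)*1e3,f0,np.round(manip.current_q(),2),manip.current_clock())
c=snap(viewer,"G"); s=viewer.get_image("side")
cv2.imwrite("pics/Gs.png",cv2.resize(s[120:240,190:310,::-1],None,fx=4,fy=4,interpolation=3))
im=cv2.imread("pics/G.png"); print(proj(c,[con([.054,0,.106])]))
cv2.imwrite("pics/Gc.png",cv2.hconcat([cv2.resize(im[110:250,190:330],(400,400)),cv2.resize(cv2.imread("pics/Gs.png"),(400,400))]))
```

```text
[ 1.08  0.66 -1.21  1.77  0.67  1.19  0.46]
[ 6.94872478e-01 -2.31747760e-02  6.47983172e+01]
gap 0.010741369066440694 [-0.21363386 -0.02579983 -0.30666962]
gap 0.010879422150444028 [ 0.4879288  -0.54787932 -1.96236555] 16.8167
[  0.45118883   0.29233249 152.81374365] [-0.06459284  0.36283177 -0.14243565] [ 0.45  0.8  -1.07  1.6   0.75  1.19  0.01] 20.0167
[[254.24302995 212.13190939]]
```

View pics/Gc.png

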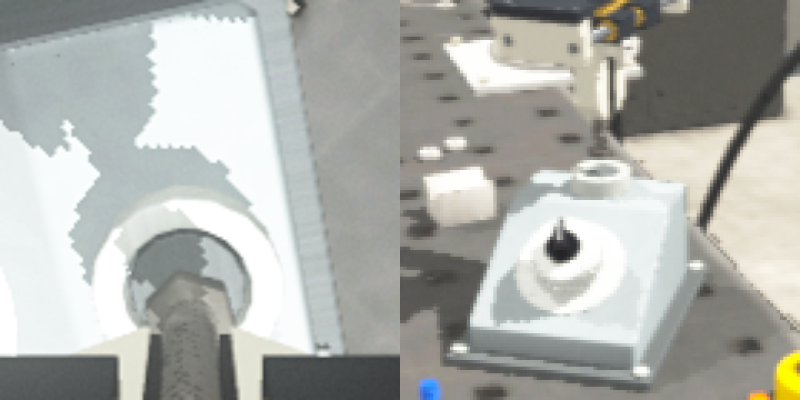

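Run:
```python
from h import *
from bench import manip,viewer,effector
S=con([.054,0,0])
fs=[]
for z in np.arange(.148,.121,-.002):
    manip.servo_line([S[0],S[1],z],vel=.03); manip.sleep(.08)
    f=manip.current_force(); fs.append((round(z*1e3),round(manip.current_tool_pos()[2]*1e3,1),round(f[2],1),round(float(np.hypot(f[0],f[1])),1)))
    if f[2]>22: break
print(fs,manip.current_clock(),manip.current_finger_gap())
```

```text
[(148, np.float64(147.9), np.float64(-1.2), 0.2), (146, np.float64(146.0), np.float64(-2.2), 0.6), (144, np.float64(143.9), np.float64(-1.3), 1.2), (142, np.float64(142.0), np.float64(-2.0), 0.5), (140, np.float64(139.9), np.float64(-0.5), 0.5), (138, np.float64(138.2), np.float64(0.6), 1.1), (136, np.float64(136.5), np.float64(3.4), 0.1), (134, np.float64(134.3), np.float64(5.6), 0.7), (132, np.float64(132.1), np.float64(3.9), 0.8), (130, np.float64(131.3), np.float64(12.0), 2.7), (128, np.float64(131.2), np.float64(20.6), 4.7), (126, np.float64(131.1), np.float64(32.0), 9.6)] 24.15 0.010978167825347948
```

Run:
```python
from h import *
from bench import manip,viewer,effector
B=np.array([.5488,-.150,0]); S=con([.054,0,0])
manip.servo_line([S[0],S[1],.21],vel=.1); print(manip.current_finger_gap())
manip.servo_line(B+[0,0,.21],vel=.15); manip.servo_line(B+[0,0,.075],vel=.12); manip.sleep(.2)
f0=manip.current_force()[2]; print(f0,(manip.current_tool_pos()-B)*1e3,manip.current_clock())
for z in np.arange(.071,.055,-.001):
    manip.servo_line(B+[0,0,z],vel=.02); manip.sleep(.1)
    f=manip.current_force(); print(round(z*1e3),manip.current_tool_pos()[2].round(4),np.round(f,1))
    if f[2]-f0>5: break
print(manip.current_clock())
```

```text
0.010636347508638176
-1.0433124893725474 [ 0.40942413 -0.18334168 75.61753959] 28.6833
71 0.071 [-0.5  0.7 -0.8]
70 0.07 [ 0.  -0.2 -0.5]
69 0.069 [ 0.5  0.1 -0.6]
68 0.068 [ 0.4 -0.1 -0.5]
67 0.067 [ 0.4  0.  -2. ]
66 0.066 [ 0.1  0.1 -0.7]
65 0.065 [-0.2  0.3 -1.9]
64 0.064 [-0.7  0.2 -0.5]
63 0.0639 [-2.6  0.3  8.1]
31.9333
```

Contact at the pick height, so the bolt did not slip. Release, retreat and check.

Run:
```python
from h import *
from bench import manip,viewer,effector
B=np.array([.5488,-.150,0])
manip.servo_line(B+[0,0,.0637],vel=.02); effector.open_jaws(); manip.sleep(.3); manip.servo_line(B+[0,0,.2],vel=.12)
manip.move_pose([.55,-.07,.34],down(-90).as_quat()); manip.sleep(.2); snap(viewer,"H")
manip.move_pose(DC+.14*N,grip(np.radians(-90)).as_quat()); manip.sleep(.2); c=snap(viewer,"I"); print(manip.current_clock())
_,pc,fc,d,(m,v,n),ribs=dial("I"); print("plate",pc,"line",m,n,np.degrees(np.arctan2(v[1],v[0])))
for k,p in ribs:
    q=p.mean(0); vv=np.linalg.svd(p-q)[2][0]; print("rib",k,np.hypot(*q),np.degrees(np.arctan2(q[1],q[0])),np.degrees(np.arctan2(vv[1],vv[0])))
h=cv2.imread("pics/H.png");i=cv2.imread("pics/I.png"); z=lambda a,s:cv2.resize(a,None,fx=s,fy=s,interpolation=3)
cv2.imwrite("pics/HI.png",cv2.vconcat([cv2.hconcat([z(h[120:195,285:395],3.6)[:270,:396],z(h[60:135,65:175],3.6)[:270,:396]]),z(i[110:260,150:370],3.6)[:300]  if 0 else cv2.resize(i[40:240,124:388],(792,300*2))[:330]]))
```

```text
38.725
plate (array([0.19274658, 0.04982766]), np.float64(41.8369240384912)) line [3.94757076 1.81077704] 73 -161.9838425693541
rib 61 22.287426602434188 19.109855518491724 -162.14006471697977
```

View pics/HI.png

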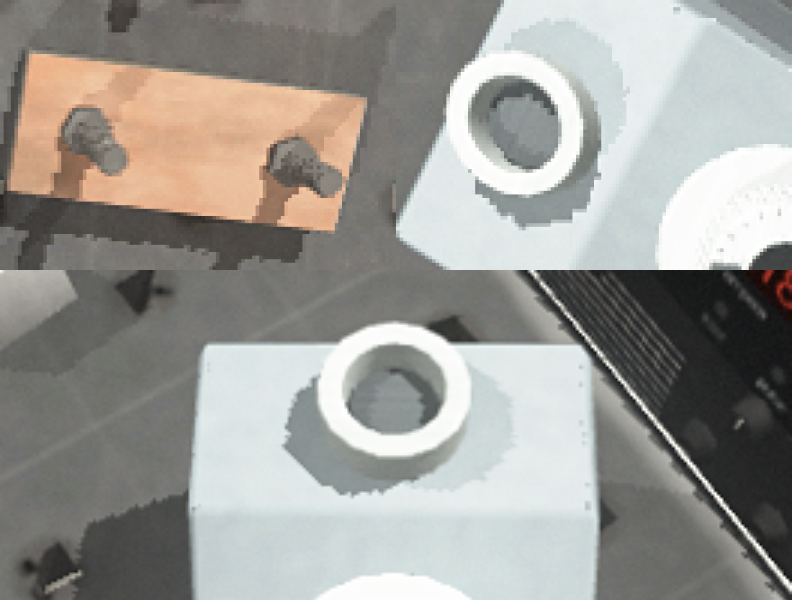

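```bash
python3 -c "
from bench import manip
print(manip.current_force()); manip.hand_in()"
```

```text
[ 0.42973761 -0.32998046  0.37169372]
the job is handed in; nothing more can be done
```

I zeroed the dial, pressed the locking plug home with the long bolt's head, and stood the bolt back upright on the block. I handed the job in at about 39 s of the 61 s allowed; no verdict is reported.

- **Dial:** I turned the collar about 38° clockwise, gripping it by its rim only. In the last view the knob's nose was at 18.0°, against 18.2° before I started. The rib was at 17.9° by its own direction and 19.1° by its position, so the two readings differ by about 1°.
- **Plug:** The bolt's head met the plug with the fingertips at a height of about 140 mm. They stopped hard at 131 mm under 32 N, which fits the 8 mm travel. The last picture shows the plug recessed in the socket.
- **Bolt:** On return it touched the block at the same height it was picked up from, so it had not slipped in the grip. The last picture shows it standing upright beside the short bolt.
- **Left alone:** I did not touch the short bolt, V-block, tape measure or the blue and orange look-alikes. I had no separate position check on the V-block and tape measure.
- **Small disagreements:** The fitted centre of the dial plate was 1 mm off my first estimate, and I corrected for it before gripping. The gripper read a 10.7 mm opening on the 12 mm shank, and the hold stayed firm.

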